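# Set a mended porcelain panel to cure between steel stops, under a weight

### The job

The mended white porcelain panel has to cure without shifting: lay it, mended face up, flat in the middle of the cardboard mat with its long sides along the mat's long sides. Then fence it in on the mat with the three steel stops standing upright and close beside it (touching or up to about a centimetre clear): the plain block square to the middle of its left end, the V-block (groove up) square to the middle of its right end and the round pillar behind the middle of its far long side, left, right and far being as seen from the robot. Last of all set the knobbed brass weight gently, upright, on the middle of the panel; leave the mixing cup and the glue cartridge where they are.

Things in the scene. Friction and masses are not known exactly. Their poses are not given: they have to be found in the camera images.
- mat: Target. Fixed rectangle of brown corrugated cardboard lying on the bench, 160 mm (its x) by 230 mm (its y, the long sides) by 4 mm thick. Origin at the centre of its underside; its x points roughly away from the robot, its y roughly to the robot's left (it is turned by at most 0.3 rad), z up.
- panel_mid (a point): White glazed porcelain panel, a flat slab 56 mm (x) by 120 mm (y, long) by 14 mm thick (z), with small raised cushions near both ends, a tan glue line across its middle, lying loose, mended face up. Point at its very centre, 7 mm above its underside. About 0.2 kg. It looks the same turned by half a turn.
- block_mid (a point): Plain solid rectangular steel block standing on its long edge, 60 mm (x) by 26 mm (y) by 50 mm high (z), flat top. Point at its centre, 25 mm above its underside. Its 60 mm wide faces look along its own y: these face the panel's end when it stands square. About 0.5 kg.
- vblock_mid (a point): Steel V-block, 44 mm (x) by 40 mm (y) by 50 mm high (z), with a dark 90 degree V groove in its top running along its y (groove about 22 mm deep at the middle, side walls full height at x = +-22 mm). Point at the centre of its outline, 25 mm above its underside. Its V-notched faces look along its own y: one of these faces the panel's end when it stands square. Grip it across x (44 mm). About 0.4 kg.
- pillar_mid (a point): Round steel pillar (upright cylinder), 34 mm diameter, 50 mm high, small dark hole in its top. Point at its centre, 25 mm above its underside. About 0.35 kg.
- weight_mid (a point): Brass bench weight: round foot 48 mm diameter and 20 mm high, thin neck, and a round knob of 26 mm diameter from 37 to 54 mm above the underside (total height 54 mm). Point on its axis, 27 mm above its underside; the middle of the knob lies 18 mm above the point. About 0.4 kg.
- cup_mid (a point): Bystander, leave alone: open white plastic mixing cup, 48 mm across the rim, 45 mm high. Point half-way up its axis.
- cartridge_mid (a point): Bystander, leave alone: white two-barrel glue cartridge lying flat, about 145 mm long (its x, from -96 to +51 mm of the point), 60 mm wide at the flange, 25 mm high. Point half-way up, near the middle of its barrels.
Mind the look-alikes: they are no part of the job. There is more than one size of the part that bears weight_mid; the job needs the middle-sized.

How it is judged:
On the way, in this order (a step that is already met when the one before it is completed fails the run):
1. the panel lies flat in the middle of the mat, along it (horizontal distance between panel_mid and mat below 0.015 m and angle between the y axis of panel_mid and the y axis of mat, either way round below 0.17 rad and z of panel_mid in the frame of mat between 0.006 and 0.016 m and angle between panel_mid's own z axis and vertical below 0.1 rad and linear speed of panel below 0.03 m/s), for 0.2 s.
2. block at its left end, V-block at its right end and pillar behind it, all standing on the mat, the panel still in place (all of step 1 and y of block_mid in the frame of mat above 0.03 m and (y of block_mid in the frame of panel_mid between 0.07 and 0.096 m or y of block_mid in the frame of panel_mid between -0.096 and -0.07 m) and x of block_mid in the frame of panel_mid between -0.014 and 0.014 m and angle between the y axis of each of block_mid, vblock_mid and the y axis of panel_mid, either way round below 0.26 rad and z of block_mid in the frame of mat between 0.024 and 0.034 m and angle between each of block_mid, vblock_mid, pillar_mid's own z axis and vertical below 0.1 rad and linear speed of each of block, vblock, pillar below 0.03 m/s and y of vblock_mid in the frame of mat below -0.03 m and (y of vblock_mid in the frame of panel_mid between 0.077 and 0.103 m or y of vblock_mid in the frame of panel_mid between -0.103 and -0.077 m) and x of vblock_mid in the frame of panel_mid between -0.014 and 0.014 m and z of vblock_mid in the frame of mat between 0.024 and 0.034 m and x of pillar_mid in the frame of mat above 0.02 m and (x of pillar_mid in the frame of panel_mid between 0.042 and 0.068 m or x of pillar_mid in the frame of panel_mid between -0.068 and -0.042 m) and y of pillar_mid in the frame of panel_mid between -0.015 and 0.015 m and z of pillar_mid in the frame of mat between 0.024 and 0.034 m), for 0.2 s.
3. the weight stands on the middle of the panel (all of step 2 and horizontal distance between weight_mid and panel_mid below 0.013 m and z of weight_mid in the frame of mat between 0.04 and 0.05 m and angle between weight_mid's own z axis and vertical below 0.1 rad and linear speed of weight below 0.03 m/s), for 0.2 s.
At the end, for the whole second after the job is handed in: Panel flat, within 15 mm and 0.17 rad of the mat's middle and long side; block left, V-block right, pillar behind it: upright on the mat, gap at most 23 mm, within 14 mm of the side's middle, blocks square within 0.26 rad; weight upright on the panel within 13 mm of its middle; all at rest (all of step 3); the robot touches nothing.
It fails at once if the mixing cup or the glue cartridge is displaced by more than 20 mm (distance of any of cup_mid, cartridge_mid from where it was at the start of the episode above 0.02 m).
It fails at once if the weight is dropped or rammed onto the panel (more than 60 N between them) (contact force between weight and panel above 60 N).
It also fails if it takes over 128 s, if anything falls off the work surface, if the arm or the gripper's body presses on something with over 40 N, if the wrist force passes 120 N, or if a joint passes its speed limit or range.

### The arm

A 6-joint arm with a two-finger parallel gripper is mounted at the origin on the work surface. World frame = base frame: x ahead of the robot, y to its left, z up, the work surface at z = 0. Lengths are in m, angles in rad, forces in N, time in s.
With the tool pointing down it reaches from about 0.3 to 0.85 m from the base axis. Payload 5.4 kg.
Tool frame: the origin (TCP) lies on the mounting face of the last link; the fingertips stand 173 mm ahead of it and the grasp point (between the pads) lies manip.hold_point_z ahead of it (manip.hold_point_z is the distance from the TCP to the grasp point, in m); x points along the fingers, z is the direction in which the jaws open and shut, and the axes are right-handed (so a half turn about x gives the same grasp; the last joint's range is limited). The gripper opens to 85 mm and grips with 20 to 120 N. Pads are 22 mm wide; open, the fingers measure 114 mm over their backs; the gripper's body (76 mm by 85 mm) begins 54 mm behind the grasp point. The pads swing forward as they close: fully open they stand 13 mm farther back than shut.
Start: joints at [-1.455, 0.158, 1.597, -0, 1.386, -0.21], TCP at [0.184, -0.545, 0.405] pointing down, gripper open.
Joint ranges: [-2.91, 2.91], [-0.94, 2.29], [0.18, 2.7], [-1.29, 4.43], [0.17, 2.64], [-3, 3]. Speed limits (rad/s): [2.57, 2.57, 3.14, 3.14, 3.14, 3.14].

### API

Orientations are given as a unit quaternion [w, x, y, z].
In Python, from workcell import manip gives the robot as it stands. The module is installed in compiled form; this text tells all that it offers.
- The arm moves only by the tool step_arm, never from a script. Its argument "plan" is text: rows parted by semicolons, each of 5 numbers parted by spaces: the closure, from -1 (fully open) to 1 (shut), then the shift along the world's x, y, z in m, then the turn about the world's z in degrees. In form: hand tx ty tz yaw; .... A call has exactly 10 rows; each row is the pose to reach, as a shift and turn from the pose commanded when the call began; what a row does not reach only later rows make up. A row lasts 1/8 s, in which the tool goes at most 62.5 mm and 10.7 degrees, less where a joint would pass 70% of its speed; a pose out of reach is approached as far as the arm can. A call with a gripper value outside its range is refused whole. The fingers move at their own pace and stop on an object; "grip_force" is the grip in N (left out, the last holds). Time passes only in rows, so rows that repeat a pose let the fingers close, or fill a call up. It gives the time, the measured TCP pose, the force and the opening at its end, in the units of the state.
- manip.sense(): the state, without advancing time (a new reading comes with each control period).
- manip.grab_frame(name): name is "scene" or "side" or "wrist"; returns a dict with "img" (420x560x3 uint8, red, green, blue), "fx", "fy", "cx", "cy" (pixels), "k1" (the pictures are not rectified: a ray, as slopes to the right and down, at radius r is drawn at 1 + k1 r^2 times it, then the intrinsics apply), "R" (3x3) and "t" (3): a world point X has camera coordinates R X + t. Camera axes: x right, y down, z forward; pixel columns grow to the right and rows downward; lengths in m; the calibration is good to about 2 mm. A picture is of the moment at which its call begins. There is no depth.
- manip.sign_off(): hands the job in, once; it reports no verdict.
The state is a dict: "clock": time; "joint_pos": joint angles; "dq": joint speeds; "effort": joint torques, N m; "tcp_pos": TCP position; "tcp_rot": TCP orientation; "contact_force": force on the tool from outside, world axes, zero at the start; "wrist_torque": the same for the moment, N m; "finger_gap": finger opening in m.
Only numpy, scipy, OpenCV 4.12 (cv2) and the standard library are available. Lean on these libraries where they do the work, as an engineer would, in place of code of your own. Each camera call takes 0.05 s, during which the arm holds its last target. There are 200 camera calls.

## Working session

There is one attempt and no reset: what is moved stays moved. The work goes in short steps, Python scripts to look and compute and a tool call to move; the robot and the scene stay as the last step left them, time stands still between calls to the robot, and variables do not carry over. Pictures are saved under pics/ and viewed, about 12 in all and at most 16, crops included, and the job is handed in when it is done.

Besides the shell and the picture viewer there is one more tool, called after "Emit:" as name(argument=value, ...) on one line, values as JSON. step_arm: Moves the arm, as the interface text tells. Its arguments: {"type":"object","properties":{"plan":{"type":"string"},"grip_force":{"type":"number"}},"required":["plan"]}

```bash
mkdir -p pics; python3 - <<'E'
from workcell import manip
import cv2,pickle
s=manip.sense();print(s,manip.hold_point_z)
for n in("scene","side","wrist"):
    f=manip.grab_frame(n);pickle.dump(f,open(f"pics/{n}0.pkl","wb"));cv2.imwrite(f"pics/{n}0.png",f["img"][:,:,::-1])
    print(n,f["fx"],f["k1"],f["R"].tolist(),f["t"].tolist())
E
```

```text
{'clock': 0.0, 'joint_pos': array([-1.45510560e+00,  1.59060652e-01,  1.59825689e+00,  6.30997370e-06,
        1.38616118e+00, -2.10092044e-01]), 'dq': array([-0.00091255,  0.00023981,  0.00047188, -0.00056459, -0.00038327,
        0.00220498]), 'effort': array([ 2.45987641e-03, -3.95992362e+01, -3.31431842e+01,  8.36326080e-05,
        8.26031843e-03, -1.54426027e-05]), 'tcp_pos': array([ 0.18398118, -0.54447682,  0.40369771]), 'tcp_rot': array([ 0.57401963,  0.41279012,  0.57491387, -0.4118007 ]), 'contact_force': array([ 0.28941884, -0.01759497,  0.61450701]), 'wrist_torque': array([-0.00197326, -0.04934438,  0.04611584]), 'finger_gap': 0.08536153400703546} 0.1547
scene 399.92953427868173 0.024325962379175257 [[-0.015391537342359487, 0.999841489825625, 0.008949625775069341], [0.5760020190260012, 0.016182544114571665, -0.817288076105329], [-0.8173033553437847, -0.007424317426873226, -0.5761597910775589]] [0.01771301015815436, -0.21173322989305499, 1.4549742358062052]
side 399.4272904122562 -0.10149954041575039 [[-0.7534478854585697, -0.6574625324297613, -0.007700801844954217], [-0.3721936281384904, 0.4361280076714902, -0.8193071854302291], [0.5420223123369712, -0.6144390770251692, -0.5733030904794958]] [0.35274748694702185, 0.20725780713248862, 0.7722566584517321]
wrist 330.8808277234024 0.0159384018629913 [[0.3194547525958599, -0.9476012032867228, -0.0007877648599221487], [-0.903837285321926, -0.30495059963963456, 0.30013879029762347], [-0.2846521082054574, -0.09516875174648382, -0.9538952175082998]] [-0.5753718614432238, -0.03768764297348065, 0.3786534415565434]
```

```bash
python3 - <<'E'
import cv2
for n in("scene","side"):
    i=cv2.imread(f"pics/{n}0.png");cv2.imwrite(f"pics/{n}0b.png",cv2.resize(i,(800,600),interpolation=cv2.INTER_CUBIC))
E
```

```text
(no output)
```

View pics/scene0b.png

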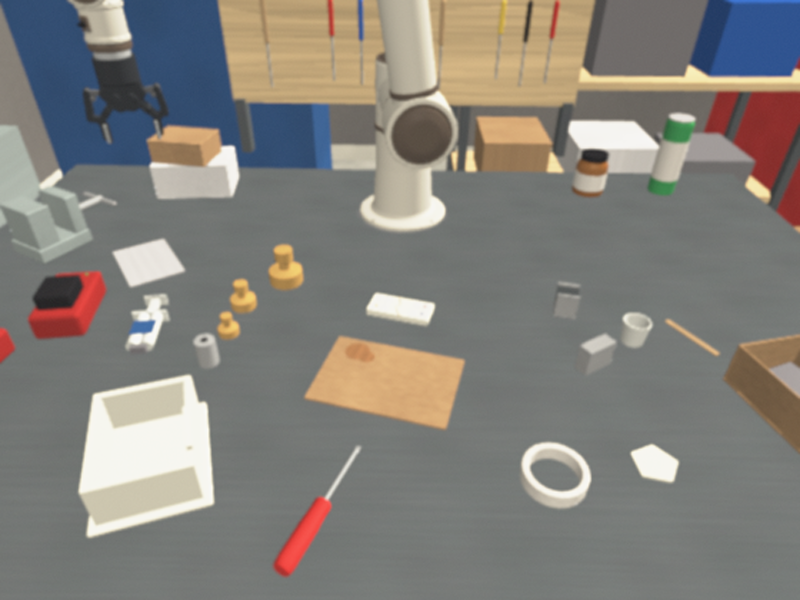

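View pics/side0b.png

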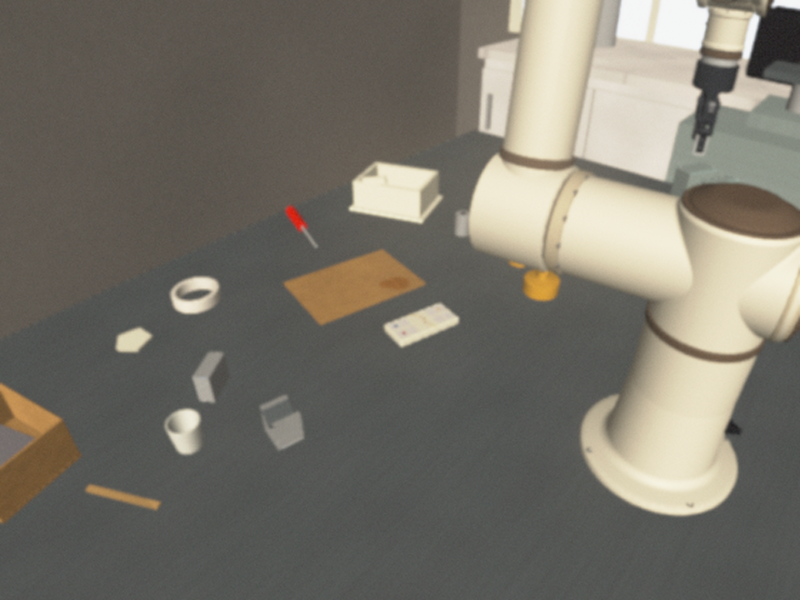

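```bash
cat > h.py <<'E'
import numpy as np,cv2,pickle
def K(f): return np.array([[f["fx"],0,f["cx"]],[0,f["fy"],f["cy"]],[0,0,1.]]),np.array([f["k1"],0,0,0.])
def back(f,uv,z=0.):
    k,d=K(f);p=cv2.undistortPoints(np.array(uv,float).reshape(-1,1,2),k,d).reshape(-1,2)
    r=np.c_[p,np.ones(len(p))]@f["R"];c=-f["R"].T@f["t"]
    return c+r*((z-c[2])/r[:,2])[:,None]
def proj(f,X):
    k,d=K(f);return cv2.projectPoints(np.array(X,float).reshape(-1,1,3),cv2.Rodrigues(f["R"])[0],f["t"],k,d)[0].reshape(-1,2)
def grab(name,tag):
    from workcell import manip
    f=manip.grab_frame(name);pickle.dump(f,open(f"pics/{tag}.pkl","wb"));return f
def crop(f,x,y,w,h,s):
    im=cv2.resize(f["img"][y:y+h,x:x+w,::-1],None,fx=s,fy=s,interpolation=cv2.INTER_CUBIC)
    for a in range(x-x%10+10,x+w,10): 
        cv2.line(im,((a-x)*s,0),((a-x)*s,6),(0,255,255),1)
        if a%20==0: cv2.putText(im,str(a),((a-x)*s-10,16),0,.35,(0,255,255))
    for a in range(y-y%10+10,y+h,10):
        cv2.line(im,(0,(a-y)*s),(6,(a-y)*s),(0,255,255),1)
        if a%20==0: cv2.putText(im,str(a),(8,(a-y)*s+4),0,.35,(0,255,255))
    return im
E
python3 - <<'E'
from h import *
f=pickle.load(open("pics/scene0.pkl","rb"))
c=np.zeros((600,800,3),np.uint8)
c[:400,:480]=crop(f,210,200,120,100,4);c[:400,480:]=crop(f,135,165,80,100,4)
c[400:,:400]=crop(f,375,195,100,50,4)[:200]
c[400:,400:]=crop(f,375,225,100,50,4)[:200]
cv2.imwrite("pics/m1.png",c)
E
```

```text
(no output)
```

View pics/m1.png

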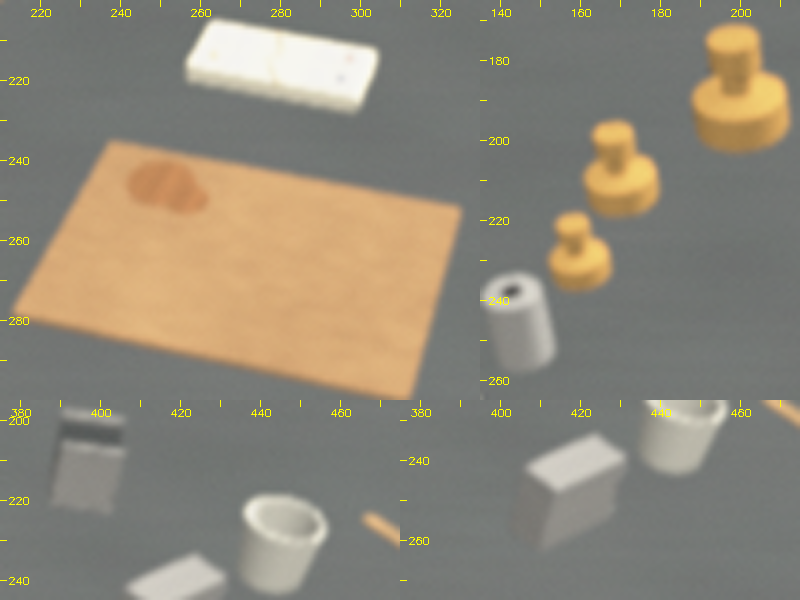

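```bash
python3 - <<'E'
from h import *
f=pickle.load(open("pics/scene0.pkl","rb"))
def q(n,pts,o,z,s=4):
    P=back(f,[(o[0]+(a-o[2])/s,o[1]+(b-o[3])/s) for a,b in pts],z)
    print(n,P.mean(0).round(4))
    if len(P)==4:
        for i in range(4):
            d=P[(i+1)%4]-P[i];print("   len %.4f ang %.1f"%(np.hypot(*d[:2]),np.degrees(np.arctan2(d[1],d[0]))))
    elif len(P)>1: print("  w",np.linalg.norm(P[1]-P[0]))
A=(210,200,0,0);B=(135,165,480,0);C=(375,195,0,400);D=(375,225,400,400)
q("mat",[(110,140),(462,208),(410,398),(13,312)],A,.004)
q("panel",[(215,20),(378,49),(357,103),(187,70)],A,.014)
q("pillar",[(513,291)],B,.05);q("pillarw",[(484,291),(543,291)],B,.05)
q("wmid foot",[(584,178),(659,178)],B,.02);q("wmid knob",[(613,131)],B,.054)
q("wsmall",[(549,255),(611,255)],B,.016);q("wbig",[(691,98),(789,98)],B,.026)
q("vblock",[(60,440),(125,455),(128,416),(63,407)],C,.05)
q("block",[(527,467),(558,491),(625,458),(597,432)],D,.05)
q("cup rim",[(285,517)],C,.045)
E
```

```text
mat [ 0.6149 -0.0202  0.004 ]
   len 0.2311 ang 74.9
   len 0.1589 ang -15.0
   len 0.2301 ang -104.8
   len 0.1602 ang 165.4
panel [0.4305 0.0005 0.014 ]
   len 0.1184 ang 74.5
   len 0.0632 ang -15.1
   len 0.1189 ang -106.2
   len 0.0617 ang 164.5
pillar [ 0.5795 -0.3268  0.05  ]
pillarw [ 0.5795 -0.3265  0.05  ]
  w 0.03479333855690687
wmid foot [ 0.4218 -0.3033  0.02  ]
  w 0.05115104949558823
wmid knob [ 0.4146 -0.3059  0.054 ]
wsmall [ 0.502  -0.3121  0.016 ]
  w 0.039821850831083756
wbig [ 0.3279 -0.2375  0.026 ]
  w 0.07148874151257392
vblock [0.4128 0.3185 0.05  ]
   len 0.0425 ang 67.6
   len 0.0483 ang 163.7
   len 0.0433 ang -103.2
   len 0.0414 ang -14.9
block [0.5722 0.3306 0.05  ]
   len 0.0246 ang 30.8
   len 0.0572 ang 123.0
   len 0.0262 ang -158.4
   len 0.0614 ang -56.1
cup rim [0.5005 0.4191 0.045 ]
```

```bash
python3 - <<'E'
from h import *
from scipy.spatial.transform import Rotation as Ro
w=[0.57401963,0.41279012,0.57491387,-0.4118007]
R=Ro.from_quat(w,scalar_first=True).as_matrix();print(R.round(3))
z=R[:,2];print("jaw ang",np.degrees(np.arctan2(z[1],z[0])))
t=np.array([0.18398,-0.54448,0.4037])
fs,fw=[pickle.load(open(f"pics/{n}0.pkl","rb")) for n in("side","wrist")]
P=[t+R[:,0]*L+s*R[:,2]*h for L in(.16,.173) for s in(1,-1) for h in(.0427,.057)]
p=proj(fs,P);print(p.round(1))
a=crop(fs,470,60,60,60,6);b=crop(fw,0,0,560,420,1)
c=np.zeros((420,920,3),np.uint8);c[:360,:360]=a;c[:,360:]=b
for q in p: cv2.circle(c,tuple(int(v) for v in ((q-[470,60])*6)),2,(0,0,255),-1)
cv2.imwrite("pics/m2.png",cv2.resize(c,(800,365)))
E
```

```text
[[-0.     0.947  0.32 ]
 [ 0.002  0.32  -0.947]
 [-1.     0.    -0.002]]
jaw ang -71.33406829344122
[[487.3  97.3]
 [487.1  95.8]
 [488.3 107. ]
 [488.4 108.7]
 [486.2 101.6]
 [486.  100.1]
 [487.  111.6]
 [487.2 113.3]]
```

View pics/m2.png

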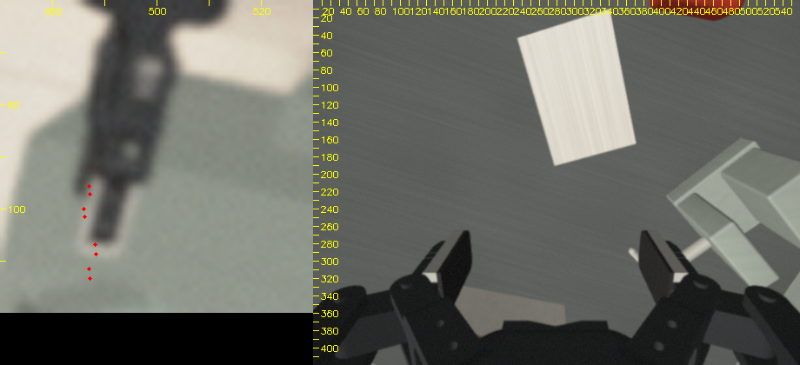

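Emit:
step_arm(plan="-1 0.1235 0.272 -0.04 28; -1 0.2465 0.545 -0.12 56; -1 0.2465 0.545 -0.12 56; -1 0.2465 0.545 -0.12 56; -1 0.2465 0.545 -0.12 56; -1 0.2465 0.545 -0.12 56; -1 0.2465 0.545 -0.12 56; -1 0.2465 0.545 -0.12 56; -1 0.2465 0.545 -0.12 56; -1 0.2465 0.545 -0.12 56", grip_force=40)

```text
clock: 1.4
tcp_pos: [0.4308, 0.0026, 0.2841]
tcp_rot: [0.701, 0.094, 0.701, -0.094]
contact_force: [-0.5, -0.6, -1.2]
finger_gap: 0.0856
```

```bash
cat >> h.py <<'E'
def st():
    from workcell import manip
    from scipy.spatial.transform import Rotation as Ro
    s=manip.sense();z=Ro.from_quat(s["tcp_rot"],scalar_first=True).as_matrix()[:,2]
    print("t",round(s["clock"],2),s["tcp_pos"].round(4),"jaw",np.degrees(np.arctan2(z[1],z[0])).round(1),"F",s["contact_force"].round(1),"gap",round(s["finger_gap"],4),"q6",s["joint_pos"][5].round(2));return s
E
python3 - <<'E'
from h import *
st();f=grab("wrist","w1");cv2.imwrite("pics/w1.png",crop(f,0,0,560,420,1))
E
```

```text
t 1.4 [0.4308 0.0026 0.2841] jaw -15.2 F [-0.5 -0.6 -1.2] gap 0.0856 q6 -0.01
```

View pics/w1.png

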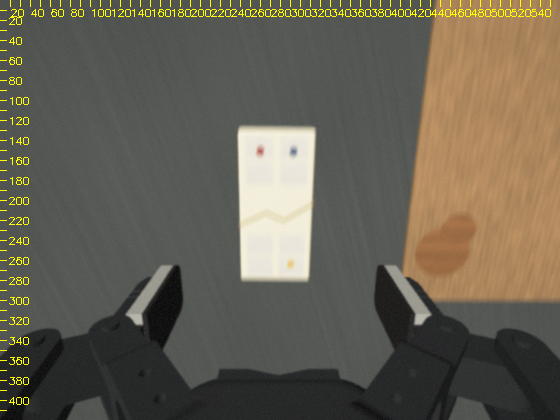

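```bash
cat >> h.py <<'E'
def quad(f,pts,z):
    P=back(f,pts,z);print("ctr",P.mean(0).round(4))
    for i in range(4):
        d=P[(i+1)%4]-P[i];print("   len %.4f ang %.1f"%(np.hypot(*d[:2]),np.degrees(np.arctan2(d[1],d[0]))))
E
python3 - <<'E'
from h import *
f=pickle.load(open("pics/w1.pkl","rb"))
quad(f,[(239,128),(316,127),(309,281),(241,280)],.014)
print(back(f,[(403,300),(436,0)],.004))
E
```

```text
ctr [4.296e-01 3.000e-04 1.400e-02]
   len 0.0541 ang -14.6
   len 0.1222 ang -106.0
   len 0.0553 ang 163.8
   len 0.1207 ang 73.5
[[ 0.51232741 -0.11074125  0.004     ]
 [ 0.56758603  0.10863102  0.004     ]]
```

Emit:
step_arm(plan="-1 -0.001 0 -0.05 0; -1 -0.001 0 -0.09 0; -1 -0.001 0 -0.105 0; -1 -0.001 0 -0.112 0; -1 -0.001 0 -0.112 0; 1 -0.001 0 -0.112 0; 1 -0.001 0 -0.112 0; 1 -0.001 0 -0.112 0; 1 -0.001 0 -0.112 0; 1 -0.001 0 -0.112 0")

```text
clock: 2.7
tcp_pos: [0.4301, 0.0001, 0.1738]
tcp_rot: [0.701, 0.094, 0.7, -0.094]
contact_force: [-1.5, 0.0, 6.4]
finger_gap: 0.0548
```

```bash
python3 -c "
from h import *
st()"
```

```text
t 2.7 [4.301e-01 1.000e-04 1.738e-01] jaw -15.3 F [-1.5  0.   6.4] gap 0.0548 q6 -0.01
```

Emit:
step_arm(plan="1 0 0 0.03 0; 1 0 0 0.05 0; 1 0.06 -0.006 0.05 0; 1 0.12 -0.013 0.05 0; 1 0.165 -0.018 0.05 0; 1 0.1855 -0.02 0.05 0; 1 0.1855 -0.02 0.05 0; 1 0.1855 -0.02 0.05 0; 1 0.1855 -0.02 0.05 0; 1 0.1855 -0.02 0.05 0")

```text
clock: 3.95
tcp_pos: [0.6144, -0.0196, 0.2227]
tcp_rot: [0.701, 0.094, 0.701, -0.094]
contact_force: [-1.2, -0.3, -2.1]
finger_gap: 0.0546
```

```bash
python3 - <<'E'
from h import *
st();f=grab("scene","s2");g=grab("wrist","w2")
c=np.zeros((600,800,3),np.uint8);c[:400,:480]=crop(f,210,200,120,100,4)
c[300:600,400:]=crop(g,0,0,560,420,1)[::1][:420,:][0:300,80:480]
cv2.imwrite("pics/m3.png",c)
E
```

```text
t 3.95 [ 0.6144 -0.0196  0.2227] jaw -15.3 F [-1.2 -0.3 -2.1] gap 0.0546 q6 0.04
```

View pics/m3.png

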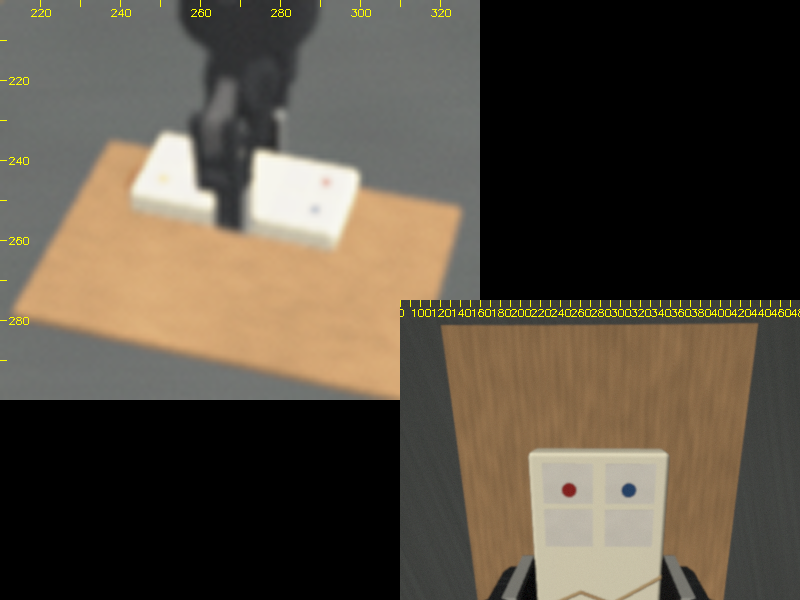

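```bash
python3 - <<'E'
from h import *
g=pickle.load(open("pics/w2.pkl","rb"))
P=back(g,[(122,25),(437,23)],.004);print(P,np.degrees(np.arctan2(*(P[1]-P[0])[[1,0]])))
m=P.mean(0);d=(P[1]-P[0])[:2];print(np.hypot(*d));d/=np.hypot(*d);print("mat ctr",m[:2]-.115*np.array([-d[1],d[0]]))
e=back(g,[(210,155),(347,155)],.063);print("panel end",e,"ctr",e.mean(0)[:2]-.06*np.array([.262,.965]))
E
```

```text
[[0.5696024  0.10890338 0.004     ]
 [0.72225875 0.06784377 0.004     ]] -15.054424859166314
0.1580817879618
mat ctr [ 0.61606088 -0.02267957]
panel end [[0.6050117  0.04115787 0.063     ]
 [0.65610801 0.02711452 0.063     ]] ctr [ 0.61483986 -0.02376381]
```

Emit:
step_arm(plan="1 0.001 0.001 -0.03 0; 1 0.001 0.001 -0.04 0; 1 0.001 0.001 -0.044 0; 1 0.001 0.001 -0.0445 0; 1 0.001 0.001 -0.0445 0; -1 0.001 0.001 -0.0445 0; -1 0.001 0.001 -0.0445 0; -1 0.001 0.001 -0.0445 0; -1 0.001 0.001 -0.03 0; -1 0.001 0.001 0.03 0")

```text
clock: 5.3
tcp_pos: [0.6142, -0.0184, 0.2502]
tcp_rot: [0.698, 0.095, 0.704, -0.094]
contact_force: [0.7, -0.7, 1.5]
finger_gap: 0.0857
```

Emit:
step_arm(plan="-1 -0.005 0.04 0.03 -8; -1 -0.044 0.35 0.03 -41; -1 -0.044 0.35 0.03 -41; -1 -0.044 0.35 0.03 -41; -1 -0.044 0.35 0.03 -41; -1 -0.044 0.35 0.03 -41; -1 -0.044 0.35 0.03 -41; -1 -0.044 0.35 0.03 -41; -1 -0.044 0.35 0.03 -41; -1 -0.044 0.35 0.03 -41")

```text
clock: 6.55
tcp_pos: [0.5726, 0.3297, 0.2828]
tcp_rot: [0.623, 0.334, 0.623, -0.335]
contact_force: [0.8, -0.5, -0.6]
finger_gap: 0.0857
```

```bash
python3 - <<'E'
from h import *
st();f=grab("scene","s3");g=grab("wrist","w3")
c=np.zeros((600,800,3),np.uint8);c[:400,:480]=crop(f,210,200,120,100,4)
c[250:600,350:]=crop(g,60,0,450,350,1)
cv2.imwrite("pics/m4.png",c)
E
```

```text
t 6.55 [0.5726 0.3297 0.2828] jaw -56.5 F [ 0.8 -0.5 -0.6] gap 0.0857 q6 1.33
```

View pics/m4.png

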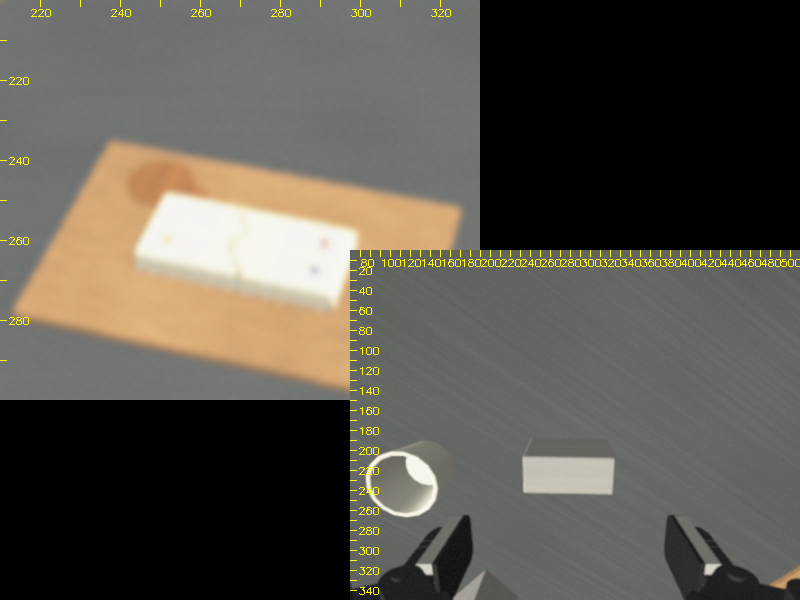

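```bash
python3 - <<'E'
from h import *
f=pickle.load(open("pics/s3.pkl","rb"));g=pickle.load(open("pics/w3.pkl","rb"))
quad(f,[(210+a/4,200+b/4) for a,b in[(165,192),(358,232),(334,296),(135,256)]],.018)
quad(g,[(233,207),(323,208),(322,244),(234,242)],.05)
print(back(g,[(112,233)],.045))
E
```

```text
ctr [ 0.6175 -0.0198  0.018 ]
   len 0.1212 ang 74.3
   len 0.0555 ang -16.0
   len 0.1188 ang -104.5
   len 0.0581 ang 166.4
ctr [0.5729 0.3288 0.05  ]
   len 0.0574 ang -57.2
   len 0.0250 ang -145.7
   len 0.0581 ang 122.1
   len 0.0243 ang 32.7
[[0.5057535  0.41723572 0.045     ]]
```

Emit:
step_arm(plan="-1 0 -0.001 -0.05 -1; -1 0 -0.001 -0.09 -1; -1 0 -0.001 -0.101 -1; -1 0 -0.001 -0.101 -1; 1 0 -0.001 -0.101 -1; 1 0 -0.001 -0.101 -1; 1 0 -0.001 -0.101 -1; 1 0 -0.001 -0.101 -1; 1 0 -0.001 -0.07 -1; 1 0 -0.001 -0.03 -1", grip_force=60)

```text
clock: 7.9
tcp_pos: [0.5706, 0.3298, 0.2508]
tcp_rot: [0.619, 0.338, 0.622, -0.341]
contact_force: [0.7, 0.3, -5.5]
finger_gap: 0.0594
```

```bash
python3 -c "
from h import *
st()"
```

```text
t 7.9 [0.5706 0.3298 0.2508] jaw -57.3 F [ 0.7  0.3 -5.5] gap 0.0594 q6 1.34
```

Emit:
step_arm(plan="1 0.015 -0.06 0 10; 1 0.065 -0.272 0 42; 1 0.065 -0.272 0 42; 1 0.065 -0.272 0 42; 1 0.065 -0.272 0 42; 1 0.065 -0.272 -0.02 42; 1 0.065 -0.272 -0.04 42; 1 0.065 -0.272 -0.04 42; 1 0.065 -0.272 -0.04 42; 1 0.065 -0.272 -0.04 42")

```text
clock: 9.15
tcp_pos: [0.6374, 0.0589, 0.2137]
tcp_rot: [0.702, 0.094, 0.7, -0.094]
contact_force: [0.3, 0.9, -5.5]
finger_gap: 0.0595
```

```bash
python3 - <<'E'
from h import *
st();f=grab("scene","s4");g=grab("wrist","w4")
c=np.zeros((600,800,3),np.uint8);c[:400,:480]=crop(f,210,200,120,100,4)
c[280:600,400:]=crop(g,80,60,400,320,1)
cv2.imwrite("pics/m5.png",c)
E
```

```text
t 9.15 [0.6374 0.0589 0.2137] jaw -15.3 F [ 0.3  0.9 -5.5] gap 0.0595 q6 0.17
```

View pics/m5.png

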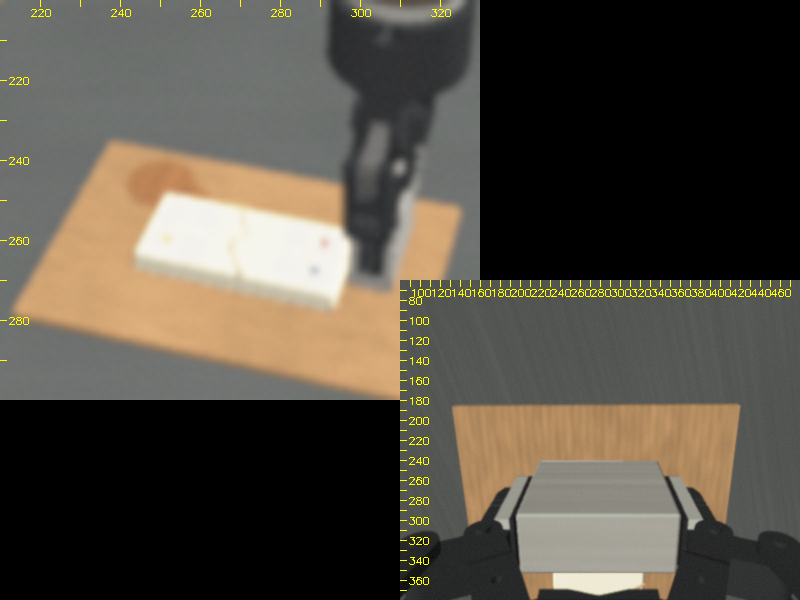

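Emit:
step_arm(plan="1 0 0 -0.015 0; 1 0 0 -0.022 0; 1 0 0 -0.0265 0; 1 0 0 -0.0265 0; 1 0 0 -0.0265 0; -1 0 0 -0.0265 0; -1 0 0 -0.0265 0; -1 0 0 -0.0265 0; -1 0 0 0.02 0; -1 0 0 0.07 0")

```text
clock: 10.5
tcp_pos: [0.6367, 0.0582, 0.2827]
tcp_rot: [0.7, 0.094, 0.702, -0.094]
contact_force: [-0.2, 0.9, 0.7]
finger_gap: 0.085
```

Emit:
step_arm(plan="-1 -0.03 0.035 0 0; -1 -0.224 0.26 0 -1; -1 -0.224 0.26 0 -1; -1 -0.224 0.26 0 -1; -1 -0.224 0.26 0 -1; -1 -0.224 0.26 0 -1; -1 -0.224 0.26 0 -1; -1 -0.224 0.26 0 -1; -1 -0.224 0.26 0 -1; -1 -0.224 0.26 0 -1")

```text
clock: 11.75
tcp_pos: [0.4138, 0.3175, 0.2827]
tcp_rot: [0.7, 0.101, 0.7, -0.101]
contact_force: [-0.0, -0.2, 0.3]
finger_gap: 0.0854
```

```bash
python3 - <<'E'
from h import *
st();f=grab("scene","s5");g=grab("wrist","w5")
c=np.zeros((600,800,3),np.uint8);c[:400,:480]=crop(f,210,200,120,100,4)
c[250:600,350:]=crop(g,60,0,450,350,1)
cv2.imwrite("pics/m6.png",c)
E
```

```text
t 11.75 [0.4138 0.3175 0.2827] jaw -16.4 F [-0.  -0.2  0.3] gap 0.0854 q6 0.71
```

View pics/m6.png

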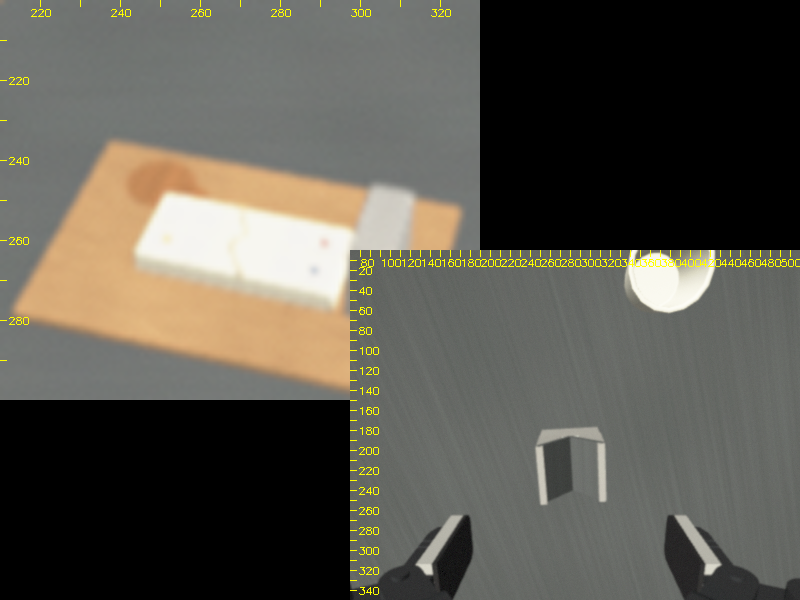

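```bash
python3 - <<'E'
from h import *
g=pickle.load(open("pics/w5.pkl","rb"))
quad(g,[(246,196),(314,191),(316,250),(251,254)],.05)
f=pickle.load(open("pics/s5.pkl","rb"))
E
```

```text
ctr [0.417  0.3169 0.05  ]
   len 0.0429 ang -12.1
   len 0.0407 ang -102.7
   len 0.0434 ang 167.4
   len 0.0403 ang 76.6
```

Emit:
step_arm(plan="-1 0.002 -0.0005 -0.05 4; -1 0.002 -0.0005 -0.09 4; -1 0.002 -0.0005 -0.101 4; -1 0.002 -0.0005 -0.101 4; 1 0.002 -0.0005 -0.101 4; 1 0.002 -0.0005 -0.101 4; 1 0.002 -0.0005 -0.101 4; 1 0.002 -0.0005 -0.101 4; 1 0.002 -0.0005 -0.07 4; 1 0.002 -0.0005 -0.01 4")

```text
clock: 13.1
tcp_pos: [0.4132, 0.3169, 0.2704]
tcp_rot: [0.7, 0.074, 0.706, -0.077]
contact_force: [2.1, -0.5, -3.8]
finger_gap: 0.0435
```

```bash
python3 -c "
from h import *
st()"
```

```text
t 13.1 [0.4132 0.3169 0.2704] jaw -12.3 F [ 2.1 -0.5 -3.8] gap 0.0435 q6 0.64
```

Emit:
step_arm(plan="1 0.02 -0.05 0 -1; 1 0.1786 -0.42 0 -3; 1 0.1786 -0.42 0 -3; 1 0.1786 -0.42 0 -3; 1 0.1786 -0.42 0 -3; 1 0.1786 -0.42 0 -3; 1 0.1786 -0.42 0 -3; 1 0.1786 -0.42 0 -3; 1 0.1786 -0.42 -0.03 -3; 1 0.1786 -0.42 -0.06 -3")

```text
clock: 14.35
tcp_pos: [0.5932, -0.1027, 0.2114]
tcp_rot: [0.7, 0.095, 0.701, -0.095]
contact_force: [-0.3, 0.1, -3.9]
finger_gap: 0.0436
```

Emit:
step_arm(plan="1 0 0 0 0; 1 0 0 0 0; 1 0 0 0 0; 1 0 0 0 0; 1 0 0 0 0; 1 0 0 0 0; 1 0 0 0 0; 1 0 0 0 0; 1 0 0 0 0; 1 0 0 0 0")

```text
clock: 15.6
tcp_pos: [0.5936, -0.1022, 0.2126]
tcp_rot: [0.701, 0.094, 0.701, -0.094]
contact_force: [-0.7, 0.2, -4.2]
finger_gap: 0.0432
```

```bash
python3 - <<'E'
from h import *
st();f=grab("scene","s6");g=grab("wrist","w6")
c=np.zeros((600,800,3),np.uint8);c[:400,:480]=crop(f,210,200,120,100,4)
c[250:600,400:]=crop(g,80,50,400,350,1)
cv2.imwrite("pics/m7.png",c)
E
```

```text
t 15.6 [ 0.5936 -0.1022  0.2126] jaw -15.3 F [-0.7  0.2 -4.2] gap 0.0432 q6 -0.1
```

View pics/m7.png

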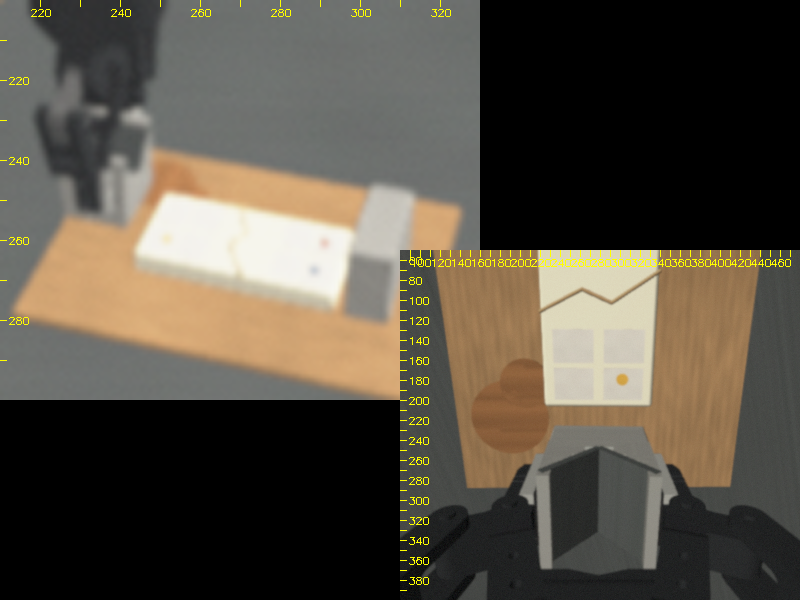

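```bash
python3 - <<'E'
from h import *
g=pickle.load(open("pics/w6.pkl","rb"));u=np.array([.2605,.9655])
a=back(g,[(225,205),(331,204)],.018);print(a,a.mean(0)[:2]+.06*u)
b=back(g,[(233,177),(323,177)],.031);b2=back(g,[(233,227),(323,227)],.031);print(b2,"gap",(a.mean(0)-b2.mean(0))[:2]@u)
f=pickle.load(open("pics/s6.pkl","rb"))
quad(f,[(210+x/4,200+y/4) for x,y in[(370,184),(414,191),(396,258),(352,249)]],.054)
quad(f,[(210+a/4,200+b/4) for a,b in[(165,192),(355,229),(334,296),(135,256)]],.018)
E
```

```text
[[ 0.57475056 -0.07129579  0.018     ]
 [ 0.62760616 -0.085262    0.018     ]] [ 0.61680836 -0.0203489 ]
[[ 0.57820187 -0.07959944  0.031     ]
 [ 0.62029006 -0.09116636  0.031     ]] gap 0.007362303690631555
ctr [0.6351 0.0576 0.054 ]
   len 0.0258 ang 77.7
   len 0.0575 ang -13.3
   len 0.0248 ang -105.2
   len 0.0562 ang 167.7
ctr [ 0.6169 -0.0202  0.018 ]
   len 0.1189 ang 75.3
   len 0.0575 ang -13.6
   len 0.1188 ang -104.5
   len 0.0581 ang 166.4
```

Emit:
step_arm(plan="1 0 0 -0.015 0; 1 0 0 -0.022 0; 1 0 0 -0.0265 0; 1 0 0 -0.0265 0; 1 0 0 -0.0265 0; -1 0 0 -0.0265 0; -1 0 0 -0.0265 0; -1 0 0 -0.0265 0; -1 0 0 0.02 0; -1 0 0 0.07 0")

```text
clock: 16.95
tcp_pos: [0.5932, -0.1022, 0.2829]
tcp_rot: [0.7, 0.095, 0.702, -0.094]
contact_force: [0.5, -0.8, 1.0]
finger_gap: 0.0856
```

Emit:
step_arm(plan="-1 -0.014 -0.225 0 -90; -1 -0.014 -0.225 0 -90; -1 -0.014 -0.225 0 -90; -1 -0.014 -0.225 0 -90; -1 -0.014 -0.225 0 -90; -1 -0.014 -0.225 0 -90; -1 -0.014 -0.225 0 -90; -1 -0.014 -0.225 0 -90; -1 -0.014 -0.225 0 -90; -1 -0.014 -0.225 0 -90")

```text
clock: 18.2
tcp_pos: [0.5796, -0.3273, 0.2826]
tcp_rot: [-0.429, -0.562, -0.429, 0.562]
contact_force: [-0.7, -0.1, 0.1]
finger_gap: 0.0857
```

```bash
python3 - <<'E'
from h import *
st();f=grab("scene","s7");g=grab("wrist","w7")
c=np.zeros((600,800,3),np.uint8);c[:400,:480]=crop(f,210,200,120,100,4)
c[250:600,350:]=crop(g,60,0,450,350,1)
cv2.imwrite("pics/m8.png",c)
E
```

```text
t 18.2 [ 0.5796 -0.3273  0.2826] jaw -105.3 F [-0.7 -0.1  0.1] gap 0.0857 q6 1.14
```

View pics/m8.png

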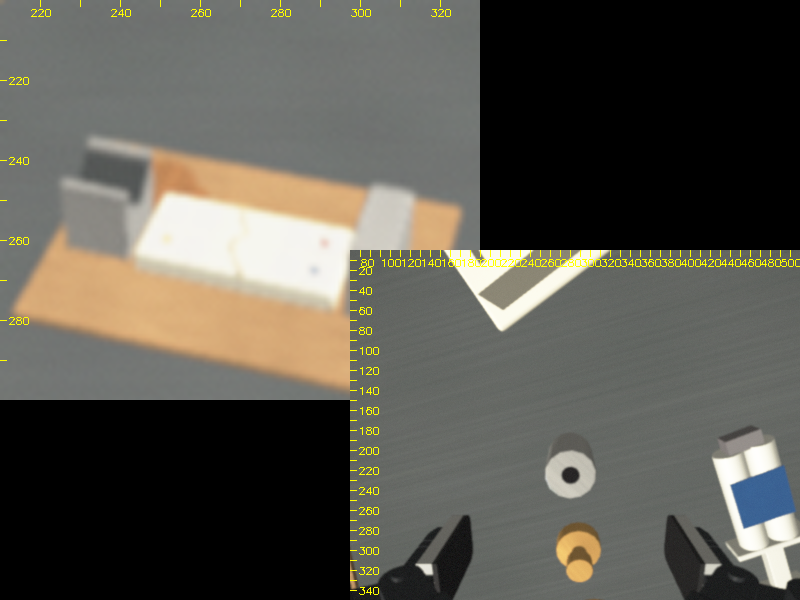

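```bash
python3 - <<'E'
from h import *
g=pickle.load(open("pics/w7.pkl","rb"))
print(back(g,[(280,224)],.05),back(g,[(437,290),(424,205)],.025))
E
```

```text
[[ 0.58088474 -0.32954022  0.05      ]] [[ 0.48701606 -0.43021795  0.025     ]
 [ 0.5585931  -0.43009395  0.025     ]]
```

Emit:
step_arm(plan="-1 0.0005 -0.001 -0.05 0; -1 0.0005 -0.001 -0.085 0; -1 0.0005 -0.001 -0.098 0; -1 0.0005 -0.001 -0.098 0; 1 0.0005 -0.001 -0.098 0; 1 0.0005 -0.001 -0.098 0; 1 0.0005 -0.001 -0.098 0; 1 0.0005 -0.001 -0.098 0; 1 0.0005 -0.001 -0.06 0; 1 0.0005 -0.001 -0.008 0")

```text
clock: 19.55
tcp_pos: [0.579, -0.3273, 0.2723]
tcp_rot: [-0.426, -0.562, -0.431, 0.563]
contact_force: [1.0, -0.1, -3.7]
finger_gap: 0.033
```

Emit:
step_arm(plan="1 0 0 0 0; 1 0.087 0.295 0 0; 1 0.087 0.295 0 0; 1 0.087 0.295 0 0; 1 0.087 0.295 0 0; 1 0.087 0.295 0 0; 1 0.087 0.295 0 0; 1 0.087 0.295 -0.03 0; 1 0.087 0.295 -0.055 0; 1 0.087 0.295 -0.055 0")

```text
clock: 20.8
tcp_pos: [0.6648, -0.0335, 0.2149]
tcp_rot: [-0.426, -0.56, -0.431, 0.565]
contact_force: [0.7, 0.4, -4.1]
finger_gap: 0.0328
```

```bash
python3 - <<'E'
from h import *
st();f=grab("scene","s8");g=grab("wrist","w8")
c=np.zeros((600,800,3),np.uint8);c[:400,:480]=crop(f,210,200,120,100,4)
c[250:600,400:]=crop(g,80,50,400,350,1)
cv2.imwrite("pics/m9.png",c)
E
```

```text
t 20.8 [ 0.6648 -0.0335  0.2149] jaw -105.4 F [ 0.7  0.4 -4.1] gap 0.0328 q6 1.61
```

View pics/m9.png

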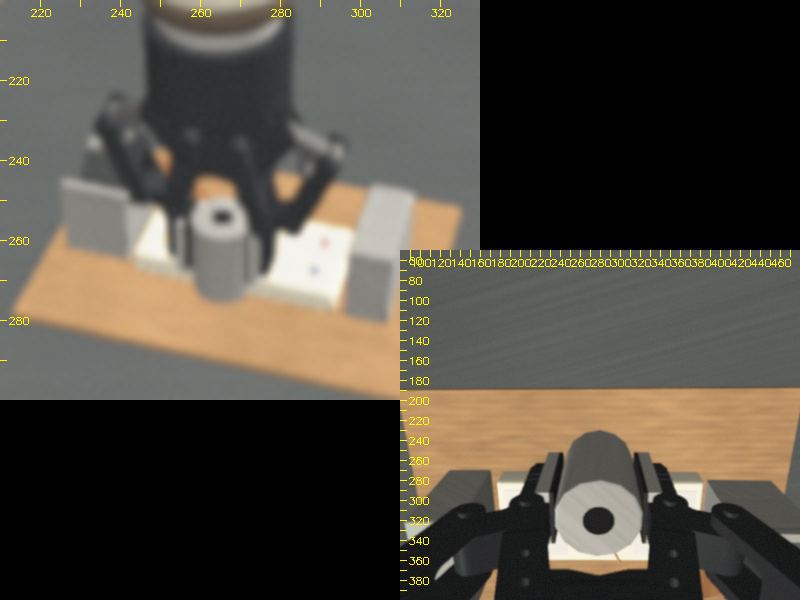

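```bash
python3 - <<'E'
from h import *
g=pickle.load(open("pics/w8.pkl","rb"));u=np.array([.2605,.9655]);v=np.array([.9655,-.2605])
e=back(g,[(179,275),(383,274)],.018);p=back(g,[(278,320)],.082);m=back(g,[(278,188)],.004)
for n,q in(("edge",e.mean(0)),("pil",p[0]),("matedge",m[0])): print(n,q.round(4),"v",(q[:2]@v).round(4),"u",(q[:2]@u).round(4))
print(e, np.array([.6165,-.0198])@v,np.array([.6165,-.0198])@u,np.array([.6648,-.0335])@v,np.array([.6648,-.0335])@u)
E
```

```text
edge [ 0.6488 -0.0314  0.018 ] v 0.6345 u 0.1387
pil [ 0.6661 -0.0343  0.082 ] v 0.652 u 0.1404
matedge [ 0.6945 -0.0422  0.004 ] v 0.6815 u 0.1402
[[ 0.66386045  0.02447132  0.018     ]
 [ 0.63365406 -0.08717406  0.018     ]] 0.6003886500000001 0.14148135000000003 0.65059115 0.14083615
```

Emit:
step_arm(plan="1 0.004 -0.001 0 0; 1 0.004 -0.001 -0.015 0; 1 0.004 -0.001 -0.025 0; 1 0.004 -0.001 -0.0305 0; 1 0.004 -0.001 -0.0305 0; 1 0.004 -0.001 -0.0305 0; -0.1 0.004 -0.001 -0.0305 0; -0.1 0.004 -0.001 -0.0305 0; -0.1 0.004 -0.001 -0.0305 0; -0.1 0.004 -0.001 -0.0305 0")

```text
clock: 22.15
tcp_pos: [0.6712, -0.0343, 0.1891]
tcp_rot: [0.429, 0.562, 0.429, -0.562]
contact_force: [-0.2, -0.0, 0.3]
finger_gap: 0.0468
```

Emit:
step_arm(plan="-0.1 0 0 0.03 0; -0.1 0 0 0.08 0; -0.4 0 0 0.1 0; -1 -0.125 -0.135 0.1 0; -1 -0.25 -0.27 0.1 0; -1 -0.25 -0.27 0.1 0; -1 -0.25 -0.27 0.1 0; -1 -0.25 -0.27 0.1 0; -1 -0.25 -0.27 0.1 0; -1 -0.25 -0.27 0.1 0")

```text
clock: 23.4
tcp_pos: [0.4189, -0.3065, 0.2888]
tcp_rot: [-0.427, -0.563, -0.427, 0.564]
contact_force: [-0.5, -0.0, 0.8]
finger_gap: 0.085
```

```bash
python3 - <<'E'
from h import *
st();f=grab("scene","s9");g=grab("wrist","w9")
c=np.zeros((600,800,3),np.uint8);c[:400,:480]=crop(f,210,200,120,100,4)
c[250:600,350:]=crop(g,60,0,450,350,1)
cv2.imwrite("pics/m10.png",c)
E
```

```text
t 23.4 [ 0.4189 -0.3065  0.2888] jaw -105.6 F [-0.5 -0.   0.8] gap 0.085 q6 0.98
```

View pics/m10.png

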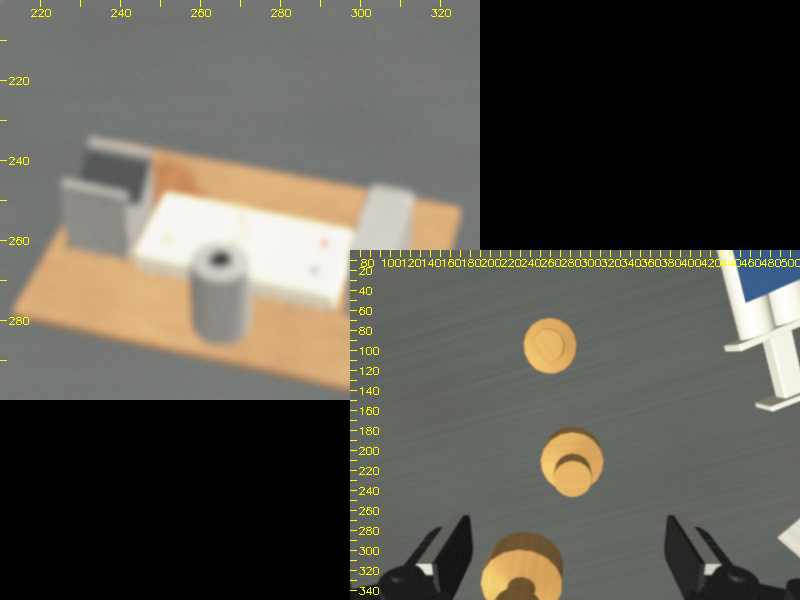

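```bash
python3 - <<'E'
from h import *
g=pickle.load(open("pics/w9.pkl","rb"));f=pickle.load(open("pics/s9.pkl","rb"));u=np.array([.2605,.9655]);v=np.array([.9655,-.2605])
print("knob",back(g,[(283,227)],.054),"foot",back(g,[(251,210),(313,210)],.02),"big",back(g,[(190,334),(272,334)],.03))
p=back(f,[(210+219/4,200+261/4)],.054)[0];c=back(f,[(210+a/4,200+b/4) for a,b in[(165,192),(355,229),(135,256)]],.018)
c=(c[1]+c[2])/2;d=(p-c)[:2];print("pil",p,"panel",c,d@v,d@u)
E
```

```text
knob [[ 0.41790945 -0.30839727  0.054     ]] foot [[ 0.42473849 -0.28575972  0.02      ]
 [ 0.4121823  -0.33079149  0.02      ]] big [[ 0.33909297 -0.20846137  0.03      ]
 [ 0.3209732  -0.27287282  0.03      ]]
pil [ 0.67082892 -0.03381037  0.054     ] panel [ 0.616995   -0.02024072  0.018     ] 0.05551154761299385 0.0009222413280587116
```

Emit:
step_arm(plan="-1 -0.001 -0.0015 -0.05 0; -1 -0.001 -0.0015 -0.08 0; -1 -0.001 -0.0015 -0.09 0; -1 -0.001 -0.0015 -0.09 0; 1 -0.001 -0.0015 -0.09 0; 1 -0.001 -0.0015 -0.09 0; 1 -0.001 -0.0015 -0.09 0; 1 -0.001 -0.0015 -0.09 0; 1 -0.001 -0.0015 -0.09 0; 1 -0.001 -0.0015 -0.05 0")

```text
clock: 24.75
tcp_pos: [0.4185, -0.3039, 0.2358]
tcp_rot: [-0.425, -0.562, -0.432, 0.562]
contact_force: [0.5, 0.9, -4.8]
finger_gap: 0.0241
```

Emit:
step_arm(plan="1 0 0 0.05 0; 1 0 0 0.05 0; 1 0.1 0.145 0.05 0; 1 0.199 0.288 0.05 0; 1 0.199 0.288 0.05 0; 1 0.199 0.288 0.05 0; 1 0.199 0.288 0.05 0; 1 0.199 0.288 0.05 0; 1 0.199 0.288 0.04 0; 1 0.199 0.288 0.03 0")

```text
clock: 26.0
tcp_pos: [0.6179, -0.0178, 0.2661]
tcp_rot: [-0.428, -0.561, -0.43, 0.563]
contact_force: [-1.1, -0.9, -4.8]
finger_gap: 0.0243
```

Emit:
step_arm(plan="1 0 0 0 0; 1 0 0 0 0; 1 0 0 0 0; 1 0 0 0 0; 1 0 0 -0.01 0; 1 0 0 -0.02 0; 1 0 0 -0.02 0; 1 0 0 -0.02 0; 1 0 0 -0.02 0; 1 0 0 -0.02 0")

```text
clock: 27.25
tcp_pos: [0.6193, -0.0178, 0.2496]
tcp_rot: [0.429, 0.562, 0.429, -0.562]
contact_force: [0.3, 0.4, -4.0]
finger_gap: 0.0241
```

```bash
python3 - <<'E'
from h import *
st();f=grab("scene","s10");g=grab("wrist","w10")
c=np.zeros((600,800,3),np.uint8);c[:400,:480]=crop(f,210,200,120,100,4)
c[250:600,400:]=crop(g,80,50,400,350,1)
cv2.imwrite("pics/m11.png",c)
E
```

```text
t 27.25 [ 0.6193 -0.0178  0.2496] jaw -105.3 F [ 0.3  0.4 -4. ] gap 0.0241 q6 1.61
```

View pics/m11.png

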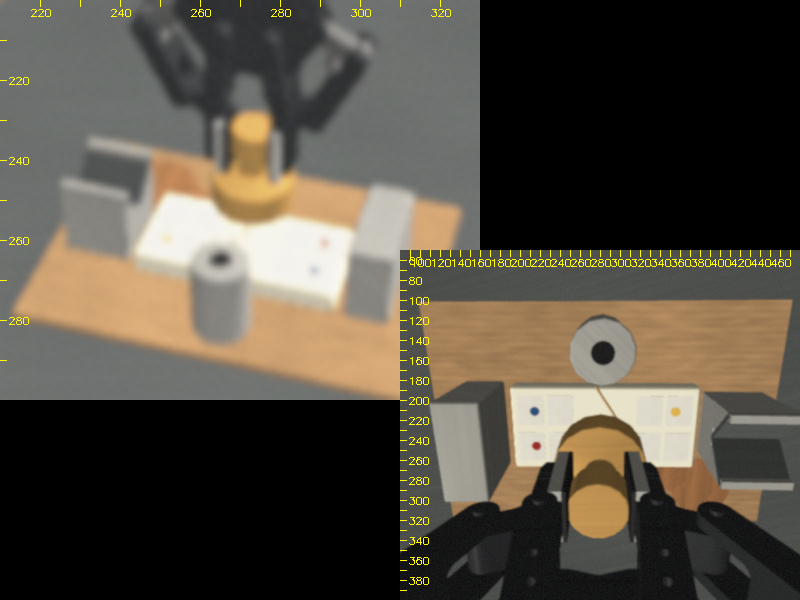

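```bash
python3 - <<'E'
from h import *
g=pickle.load(open("pics/w10.pkl","rb"))
quad(g,[(191,189),(378,189),(372,267),(195,265)],.018)
print("knob",back(g,[(279,311)],.054+.051), "foot top", back(g,[(279,257)],.071))
E
```

```text
ctr [ 0.6171 -0.0218  0.018 ]
   len 0.1164 ang -105.4
   len 0.0540 ang 165.5
   len 0.1187 ang 73.9
   len 0.0526 ang -16.9
knob [[ 0.61746427 -0.01821004  0.105     ]] foot top [[ 0.62393753 -0.02011115  0.071     ]]
```

Panel centre (0.617, −0.021); the weight is about 3 mm off. I'll correct it and lower gently.

Emit:
step_arm(plan="1 -0.002 -0.0025 -0.01 0; 1 -0.002 -0.0025 -0.018 0; 1 -0.002 -0.0025 -0.023 0; 1 -0.002 -0.0025 -0.026 0; 1 -0.002 -0.0025 -0.028 0; 1 -0.002 -0.0025 -0.029 0; 1 -0.002 -0.0025 -0.03 0; 1 -0.002 -0.0025 -0.0305 0; 1 -0.002 -0.0025 -0.031 0; 1 -0.002 -0.0025 -0.031 0")

```text
clock: 28.6
tcp_pos: [0.6171, -0.0203, 0.2182]
tcp_rot: [0.429, 0.562, 0.429, -0.562]
contact_force: [-0.4, 0.1, -3.8]
finger_gap: 0.0239
```

Still fully hanging (−3.8 N); creeping down.

Emit:
step_arm(plan="1 0 0 -0.0003 0; 1 0 0 -0.0006 0; 1 0 0 -0.0009 0; 1 0 0 -0.0012 0; 1 0 0 -0.0015 0; 1 0 0 -0.0015 0; 1 0 0 -0.0015 0; 1 0 0 -0.0015 0; 1 0 0 -0.0015 0; 1 0 0 -0.0015 0")

```text
clock: 29.85
tcp_pos: [0.6175, -0.0204, 0.218]
tcp_rot: [0.429, 0.562, 0.428, -0.562]
contact_force: [-3.3, -0.8, 6.1]
finger_gap: 0.024
```

Contact, lightly. Release with a modest opening, then lift clear.

Emit:
step_arm(plan="0.2 0 0 0 0; -0.1 0 0 0 0; -0.1 0 0 0 0; -0.1 0 0 0 0; -0.1 0 0 0 0; -0.1 0 0 0.02 0; -0.1 0 0 0.05 0; -0.1 0 0 0.1 0; -0.1 0 0 0.13 0; -0.1 0 0 0.13 0")

```text
clock: 31.1
tcp_pos: [0.6182, -0.0204, 0.3518]
tcp_rot: [0.431, 0.564, 0.427, -0.56]
contact_force: [-0.1, -0.4, -0.2]
finger_gap: 0.0471
```

```bash
python3 - <<'E'
from h import *
st();f=grab("scene","s11");g=grab("wrist","w11")
c=np.zeros((600,800,3),np.uint8);c[:400,:480]=crop(f,210,200,120,100,4)
c[250:600,400:]=crop(g,80,50,400,350,1)
cv2.imwrite("pics/m12.png",c)
E
```

```text
t 31.1 [ 0.6182 -0.0204  0.3518] jaw -105.3 F [-0.1 -0.4 -0.2] gap 0.0471 q6 1.61
```

View pics/m12.png

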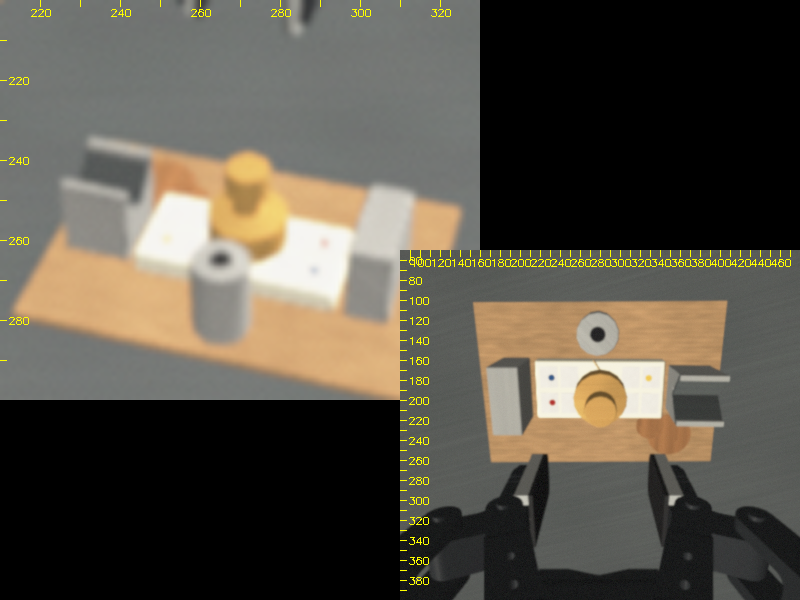

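```bash
python3 - <<'E'
from h import *
g=pickle.load(open("pics/w11.pkl","rb"));f=pickle.load(open("pics/s11.pkl","rb"))
u=np.array([.2605,.9655]);v=np.array([.9655,-.2605])
pc=back(g,[(215,161),(346,161),(342,218),(217,217)],.018).mean(0)
mc=back(g,[(153,102),(407,101),(391,261),(170,262)],.004).mean(0)
print("panel",pc,"mat",mc)
for n,q in(("foot",back(g,[(280,198)],.038)),("knob",back(g,[(280,208)],.072)),("pillar",back(g,[(278,134)],.054)),("mat",[mc]),
 ("vblock(scene)",[back(f,[(210+a/4,200+b/4) for a,b in[(92,138),(153,151),(129,196),(63,182)]],.054).mean(0)]),("block(scene)",[back(f,[(210+x/4,200+y/4) for x,y in[(370,184),(414,191),(396,258),(352,249)]],.054).mean(0)])):
    d=(q[0]-pc)[:2];print(n,"x %.4f y %.4f"%(d@v,d@u))
quad(f,[(210+a/4,200+b/4) for a,b in[(92,138),(153,151),(129,196),(63,182)]],.054)
E
```

```text
panel [ 0.61666748 -0.02264171  0.018     ] mat [ 0.61553146 -0.02265828  0.004     ]
foot x -0.0020 y 0.0001
knob x -0.0004 y 0.0004
pillar x 0.0545 y 0.0016
mat x -0.0011 y -0.0003
vblock(scene) x -0.0026 y -0.0822
block(scene) x -0.0031 y 0.0822
ctr [ 0.5928 -0.1014  0.054 ]
   len 0.0391 ang 73.3
   len 0.0420 ang -14.9
   len 0.0408 ang -106.0
   len 0.0424 ang 162.8
```

All within tolerance; the arm is clear. Handing in.

```bash
python3 -c "
from workcell import manip
print(manip.sign_off())"
```

```text
the job is handed in; nothing more can be done
None
```

The job is done and handed in at about 31 s on the robot's clock. The panel lies in the middle of the mat. The block, V-block and pillar fence it in at its left end, right end and far side, and the middle-sized brass weight stands on it.

My last camera checks, measured from the panel's centre along its own axes, were all inside the limits:

| Item | Offset | Allowed |
|---|---|---|
| Panel from mat centre | about 1 mm | under 15 mm |
| Block | y +82 mm, x −3 mm | y 70–96 mm, x ±14 mm |
| V-block | y −82 mm, x −3 mm | y 77–103 mm, x ±14 mm |
| Pillar | x +55 mm, y +2 mm | x 42–68 mm, y ±15 mm |
| Weight | about 2 mm | under 13 mm |

- **Squareness:** the panel and blocks measured about 1–3° from the mat's long side, against 0.17 rad (about 10°) for the panel and 0.26 rad (about 15°) for the blocks.
- **Weight contact:** the force reading rose only to about 6 N upward when the weight was set down, measured at the end of that move.
- **Disagreement:** the two cameras differ by up to about 4 mm on the V-block and the mat corner, and by 6 mm on the panel's far edge. That is why I set the pillar about 4 mm farther out than planned.
- **Bystanders:** the arm did not go near the cup or the cartridge, but I did not measure their final positions.

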